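# Ready the gluing jig and hold its jaw open

## Robot

A 6-joint arm with a two-finger parallel gripper is mounted at the origin on a cart in front of the work surface, level with it; the furniture and walls round the work are solid. World frame = base frame: x ahead of the robot, y to its left, z up, the work surface at z = 0. Lengths are in m, angles in rad, forces in N, time in s.
With the tool pointing down it reaches from about 0.325 to 0.9 m from the base axis. Payload 6.1 kg.
Tool frame: the origin (TCP) lies midway between the tips of the shut fingers; the grasp point (between the pads) lies 19 mm behind it; z points along the fingers, y is the line along which they close (so a half turn about z gives the same grasp; the last joint's range is limited). The gripper opens to 87 mm and grips with 3 to 60 N. Pads are 19 mm wide; open, the fingers measure 117 mm over their backs; the gripper's body (75 mm by 190 mm) begins 51 mm behind the grasp point.
Start: joints at [-1.452, 0.22, 1.526, -0, 1.395, -0.126], TCP at [0.151, -0.606, 0.201] pointing down, gripper open.
Joint ranges: [-2.98, 2.98], [-0.91, 2.08], [0.09, 2.57], [-1.24, 4.39], [0.2, 2.65], [-2.68, 2.68]. Speed limits (rad/s): [2.57, 2.57, 3.01, 3.14, 3.14, 3.14].

## Interface

Orientations are given as [roll, pitch, yaw] about the fixed x, y, z axes, in that order (R = Rz(yaw) Ry(pitch) Rx(roll)).
In Python, from plant import status, viewer, ticket gives the robot as it stands.
- The arm moves only by the tool carry_out, never from a script. Its argument "deltas" is a list of rows, each an object of numbers: "dx", "dy", "dz": the shift along the tool's x, y, z in cm; "twist": the turn about the tool's z in rad. A call has 1 to 20 rows; each row shifts and turns the commanded pose from where the row before left it, along the tool's axes as they then stand; what a row does not reach is not made up. A row lasts 1/12 s, in which the tool goes at most 41.7 mm and 7.16 degrees, less where a joint would pass 70% of its speed; a pose out of reach is approached as far as the arm can. A call with a gripper value outside its range is refused whole. "jaw" is the finger opening in cm, from 0 to 8.7, set as the call begins (left out, the last holds). The fingers move at their own pace and stop on an object; the grip force is fixed at half the most. Time passes only in rows, so rows that do not move let the fingers close. It gives the time, the measured TCP pose, the force, the opening and the grip force at its end, in the units of the state.
- status.read_state(): the state, without advancing time (a new reading comes with each control period).
- viewer.capture(name): name is "scene" or "top"; returns a dict with "img" (400x640x3 uint8, blue, green, red), "depth" (400x640 float32, m along the optical axis (not along the pixel's ray), 0 where there is no reading), "fov_y" (degrees; the focal length in pixels is half the picture's height over the tangent of half this angle, whatever the lens; pixels are square), "cx", "cy" (the principal point, pixels), "T" (4x4, takes a point from camera to world coordinates). Camera axes: x right, y up, looking along -z (the intrinsics and any distortion apply to the point x, -y, -z); pixel columns grow to the right and rows downward; lengths in m; the calibration is good to about 2 mm. A picture is of the moment at which its call begins.
- ticket.close_job(): hands the job in; it is judged then, once.
Trained networks look in a picture, given as the dict that the camera call returned (one of the last four; its "shot" number tells which), for a name from the list of things; names that differ only in an ending like _2 or _b are one class to them, and where a whole thing is asked for, a point or a joint stands for the part that bears it (a point fixed in the world has none). Each returns a list of dicts, best first, with "conf" (0 to 1); they miss things now and then, are a little off and sometimes report something else, mostly with a low value. They report only what shows in the picture. A call takes as long as a camera call.
- viewer.spot_in(picture, name): "location" ([column, row] in pixels, amid what is visible of it).
- viewer.silhouettes(picture, name): "region" (400x640 bool, what is visible of it) and "location" ([column, row] in pixels, amid what is visible of it).
The state is a dict: "t": time; "joint_positions": joint angles; "qvel": joint speeds; "joint_torque": joint torques, N m; "position": TCP position; "tcp_rot": TCP orientation; "contact_force": force on the tool from outside, world axes, zero at the start; "torque": the same for the moment, N m; "gripper_width": opening from 0.0 (shut) to 1.0 (fully open); "grip_force": force on a finger pad.
Only numpy, scipy, OpenCV 4.12 (cv2) and the standard library are available. Lean on these libraries where they do the work, as an engineer would, in place of code of your own. Each camera call takes 0.05 s, during which the arm holds its last target. There are 200 camera calls.

## Task

Get the gluing jig ready for me: first stand the fallen glue bottle upright on its foot inside the shallow steel dish and let go of it. Then pull the jig's spring-loaded jaw open by its upright handle, towards you, until the jaw's pointer lines up with the clip clamped to the edge of the jig as a mark, and keep it there: the spring pulls it back, so do not let go, and finish while still holding the handle at the mark. Leave the nail box, the paint tin and the wood offcut where they are.

Things in the scene. Friction and masses are not known exactly. Their poses are not given: they have to be found in the camera images.
- glue_bottle: The loose glue bottle: round, cream-white with an orange cap, 48 mm in diameter at the foot, 143 mm long, 0.26 kg (may vary by a fifth). Origin: centre of its foot. Its z axis runs along the bottle from the foot to the cap: it lies on its side at the start (cap pointing to about +y), its axis 24 mm above the bench. It narrows from the shoulder; the cap (27 mm in diameter) is its last 23 mm. A good grip is across the body, 40 to 90 mm from the foot.
- dish: The shallow round steel dish, fixed to the bench: 100 mm across the rim, 10 mm high, inner floor 4 mm above the bench and 86 mm across. Origin: centre of its underside, on the bench; z up.
- jig: The gluing jig, fixed to the bench: a plywood base 340 mm long (x), 120 mm wide (y), 12 mm thick, with two steel guide rods, a fixed wooden fence 66 mm high at its far end (x = +94 to +116 mm) and a 38 mm high block at its near end. Origin: centre of the underside of the base, on the bench. Its x axis points along the rods to the fence, away from the robot, z up. The jaw slides along -x to open.
- jaw: The spring-loaded jaw: a wooden jaw 64 mm high on an aluminium carriage on the guide rods, with an upright U-shaped handle. Same axes as the jig; its origin coincides with the jig's origin when shut and moves along the jig's -x as it is pulled, at most 100 mm. The spring pulls it shut: 4 N when shut, plus 1 N for every 10 mm pulled. The front face of the wooden jaw is 70 mm behind the handle.
- handle (a point): Middle of the handle's level crossbar: a round steel bar 10 mm thick, 72 mm of it straight, along the jig's y axis, its centre 84 mm above the bench and 41 mm above the carriage below it. Taken from above with one finger before it and one behind it. Moves with the jaw; its axes are the jig's.
- pointer (a point): Tip of the jaw's dark steel pointer, a 3 mm thick fin at the left (jig +y) edge of the jig, 24 mm above the bench. Moves with the jaw; it is 20 mm towards the jig's +x from the handle.
- mark: The mark: a small steel index clip, 16 mm wide with a 3 mm upright fin, clamped on the left (+y) edge of the jig base at a place that varies (35 to 85 mm of pull from shut). Origin: at the fin, 24 mm above the bench, on the line along which the pointer moves. Same axes as the jig. The jaw is at the mark when the pointer's x in this frame is 0; positive means not pulled far enough.
- nail_box: Bystander: a small cardboard box 50 x 85 x 42 mm, loose. Origin: centre of its underside.
- paint_tin: Bystander: a small round paint tin, 77 mm across and 76 mm high, loose. Origin: centre of its underside.
- wood_offcut: Bystander: a bar of rough grey wood 32 x 110 x 32 mm, loose. Origin: centre of its underside.

How it is judged:
By the outcome, as a careful person would: the job done as asked, in the order asked, and still so for the second after the job is handed in, while the arm keeps its last pose, push and grip.
It also fails if it takes over 58 s, if anything falls off the work surface, if the arm or the gripper's body presses on something with over 40 N, if the wrist force passes 120 N, or if a joint passes its speed limit or range.

## Working session

There is one attempt and no reset: what is moved stays moved. The work goes in short steps, Python scripts to look and compute and a tool call to move; the robot and the scene stay as the last step left them, time stands still between calls to the robot, and variables do not carry over. Pictures are saved under pics/ and viewed, at most 10 in all, crops included, and the job is handed in when it is done.

Besides the shell and the picture viewer there is one more tool, called as name([rows], argument=value, ...), one row to a line, values as JSON. carry_out: Moves the arm, as the interface text tells. Its arguments: {"type":"object","properties":{"deltas":{"type":"array","items":{"type":"object","properties":{"dx":{"type":"number"},"dy":{"type":"number"},"dz":{"type":"number"},"twist":{"type":"number"}}}},"jaw":{"type":"number"}},"required":["deltas"]}

```bash
mkdir -p pics; ls
cat > h.py <<'E'
import numpy as np, cv2
from plant import status, viewer, ticket
def world(c,mask=None):
    """per-pixel world points HxWx3, nan where no depth"""
    d=c["depth"]; h,w=d.shape; f=h/2/np.tan(np.radians(c["fov_y"]/2))
    v,u=np.mgrid[:h,:w]
    K=np.array([[f,0,c["cx"]],[0,f,c["cy"]],[0,0,1]])
    dist=c.get("dist",c.get("distortion"))
    p=np.stack([u,v],-1).reshape(-1,1,2).astype(float)
    n=cv2.undistortPoints(p,K,None if dist is None else np.array(dist,float)).reshape(h,w,2)
    P=np.stack([n[...,0]*d,-n[...,1]*d,-d,np.ones_like(d)],-1)@np.array(c["T"]).T
    P=P[...,:3]; P[d<=0]=np.nan
    return P
E
python3 - <<'E'
from h import *
for n in("scene","top"):
    c=viewer.capture(n); cv2.imwrite(f"pics/{n}0.png",c["img"])
    print(n,{k:v for k,v in c.items() if k not in("img","depth")})
    P=world(c)
    for o in["glue_bottle","dish","jig","jaw","handle","pointer","mark","nail_box","paint_tin","wood_offcut"]:
        for r in viewer.silhouettes(c,o)[:2]:
            q=P[r["region"]]; q=q[~np.isnan(q[:,0])]
            if len(q): print(o,round(r["conf"],2),np.round(r["location"]),len(q),np.round(np.median(q,0),3),np.round(np.percentile(q,2,axis=0),3),np.round(np.percentile(q,98,axis=0),3))
print(status.read_state())
E
```

```text
pics
scene {'fov_y': 43.94560725230388, 'cx': 325.7926902318175, 'cy': 200.8415215318095, 'T': array([[ 0.83870873,  0.21879018, -0.49869683, -0.03598828],
       [-0.54396061,  0.38024851, -0.74800931, -1.23583989],
       [ 0.02597163,  0.89863337,  0.43793098,  0.65751245],
       [ 0.        ,  0.        ,  0.        ,  1.        ]]), 'shot': 1}
glue_bottle 0.92 [259. 195.] 670 [ 0.527 -0.036  0.031] [ 0.5   -0.082 -0.129] [0.671 0.381 0.047]
dish 0.69 [306. 190.] 397 [ 0.684 -0.042  0.004] [ 0.637 -0.092  0.   ] [0.728 0.002 0.01 ]
jig 0.76 [341. 258.] 5303 [ 0.543 -0.434  0.024] [ 0.391 -0.535  0.001] [ 0.683 -0.299  0.067]
jaw 0.8 [352. 253.] 1727 [ 0.571 -0.444  0.042] [ 0.509 -0.5    0.011] [ 0.642 -0.369  0.087]
handle 0.64 [348. 253.] 1713 [ 0.571 -0.442  0.042] [ 0.509 -0.5    0.012] [ 0.642 -0.348  0.087]
pointer 0.88 [350. 250.] 1622 [ 0.569 -0.443  0.042] [ 0.509 -0.5    0.019] [ 0.635 -0.373  0.087]
nail_box 0.84 [358. 201.] 578 [ 0.753 -0.209  0.031] [ 0.739 -0.236  0.001] [ 0.79  -0.151  0.043]
paint_tin 0.88 [345. 321.] 2103 [ 0.409 -0.651  0.06 ] [ 0.383 -0.671 -0
[... 1546 characters left out ...]
0.039]
{'t': 1.1, 'joint_positions': array([-1.45209828e+00,  2.20380207e-01,  1.52652007e+00, -1.61962396e-05,
        1.39471902e+00, -1.26091681e-01]), 'qvel': array([ 0.00058533,  0.00090212, -0.0002917 ,  0.00101385, -0.00180258,
        0.00081399]), 'joint_torque': array([ 5.49421782e-05, -4.94577670e+01, -3.87717819e+01,  6.98503945e-02,
        4.67579684e-02, -6.53621072e-06]), 'position': array([ 0.15146308, -0.6063455 ,  0.20113928]), 'tcp_rot': array([-3.14156422e+00,  1.24684999e-05,  2.44792567e-01]), 'contact_force': array([ 0.61810552, -0.34023616, -0.26949165]), 'torque': array([ 0.01147083,  0.07581901, -0.02179808]), 'grip_force': 0.0, 'gripper_width': 0.9988655231293141}
```

View pictures.

Run:
```python
import cv2
a=cv2.imread("pics/scene0.png");b=cv2.imread("pics/top0.png")
cv2.imwrite("pics/s1.png",cv2.resize(a[170:370,220:470],None,fx=3,fy=3,interpolation=2)[:600,:])
cv2.imwrite("pics/t1.png",cv2.resize(b[130:310,200:460],None,fx=3,fy=3,interpolation=2))
```

```text
(no output)
```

View pics/s1.png

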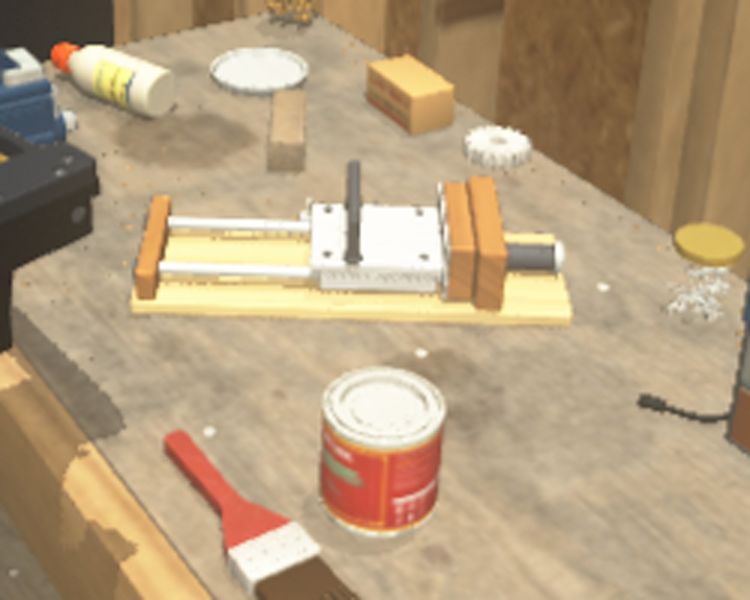

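View pics/t1.png

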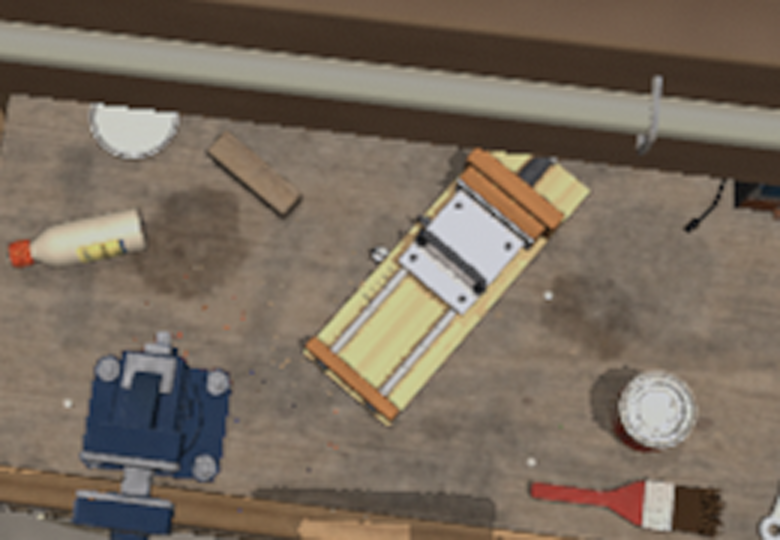

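Run:
```python
from h import *
H=np.full((36,50),-1.); 
caps={n:viewer.capture(n) for n in("scene","top")}
np.save("caps.npy",caps,allow_pickle=True)
for c in caps.values():
    P=world(c).reshape(-1,3); P=P[~np.isnan(P[:,0])]
    i=((P[:,0]-.2)/.02).astype(int); j=((P[:,1]+.7)/.02).astype(int)
    ok=(P[:,0]>.2)&(P[:,1]>-.7)&(i<36)&(j<50)
    np.maximum.at(H,(i[ok],j[ok]),P[ok,2])
print("cols y from",[round(-.7+.02*k,2) for k in range(50)][::5])
for i in range(35,-1,-1): print("%.2f"%(.2+.02*i)," ".join("%3d"%round(h*100) if h>-1 else "  ." for h in H[i,10:]))
c=caps["top"]; P=world(c)
r=viewer.silhouettes(c,"glue_bottle")[0]
m=cv2.erode(r["region"].astype(np.uint8),np.ones((2,2)))>0
q=P[m]; q=q[(q[:,2]>.01)&(q[:,2]<.06)]
mu=q[:,:2].mean(0); w,v=np.linalg.eigh(np.cov(q[:,:2].T)); a=v[:,1]; a*=np.sign(a[1])
s=(q[:,:2]-mu)@a; t=(q[:,:2]-mu)@np.array([-a[1],a[0]])
print("bottle",mu,a,s.min(),s.max())
for lo in np.arange(-.08,.09,.01):
    k=(s>lo)&(s<lo+.01)
    if k.sum(): print(round(lo,2),k.sum(),np.round([t[k].min(),t[k].max(),q[k,2].max()],4))
b=c["img"]; cv2.imwrite("pics/t2.png",cv2.resize(b[170:275,295:405],None,fx=5,fy=5,interpolation=cv2.INTER_CUBIC))
```

```text
cols y from [-0.7, -0.6, -0.5, -0.4, -0.3, -0.2, -0.1, 0.0, 0.1, 0.2]
0.90  67  66   .  66  65  64  64  63  63  63  63  62  60  59  57  57  57  56   .   .  41  44  42  41  55  55  55  55  55   .   .   .  23  23  21  39  54  52   .   .
0.88  70   .   .  70   .   .   .   .   .   .   .   .   .   .   .   .   .  57   .   .   .   .   .   .   .   .   .  55  55   .   .   .   .   .   .   .  54  52   .   .
0.86  73  55  58  72   .   .   .   .   .   .   .   .   .   .   .   .   .  58   .   .   .   .   .   .   .   .   .  55  55   .   .   .   .   .   .   .  54  50   .   .
0.84  76  59  59  75   .   .   .   .   .   .   .   .   .   .   .   .   .  61  55   .   .   .   .   .   .   .   .  55  55   .   .   .   .   .   .   .  54  54   7   .
0.82  79  77  77  77   0   0   0   0   0   0   .   .   0   0   0   0   .  62  61  59   .   0   0   0   0   0   0  55  55  55   .   .   .   .   .   .  54  54  54   .
0.80   0   0   0   0   0   0   0   0   1   2   1   1   0   0   0   .   .   .   .   .   .   0   0   0   0   0   9   9   9   8   .   .   .   .   .   .   .   .   .   .
0.78   0   0   0   0   0   0   0   0   2
[... 4825 characters left out ...]
  76  77  78  77  77  75  25 -79 -80 -79 -79 -79 -79 -79 -80 -79 -80 -80 -80 -80 -79
bottle [ 0.527582  -0.0188964] [-0.32180607  0.9468056 ] -0.061724833181689046 0.07833319822953416
-0.07 19 [-0.0209  0.0164  0.0492]
-0.06 43 [-0.0248  0.0198  0.0524]
-0.05 46 [-0.0232  0.0185  0.053 ]
-0.04 45 [-0.025   0.0189  0.0522]
-0.03 43 [-0.0227  0.0187  0.055 ]
-0.02 49 [-0.0232  0.0197  0.0529]
-0.01 45 [-0.0243  0.0195  0.0524]
-0.0 43 [-0.0243  0.0192  0.0557]
0.01 48 [-0.0244  0.0192  0.0535]
0.02 43 [-0.0233  0.0196  0.0535]
0.03 40 [-0.0196  0.0199  0.0528]
0.04 29 [-0.0176  0.0148  0.052 ]
0.05 23 [-0.0162  0.009   0.0382]
0.06 28 [-0.0184  0.0103  0.044 ]
0.07 19 [-0.0154  0.0108  0.0489]
```

View pics/t2.png

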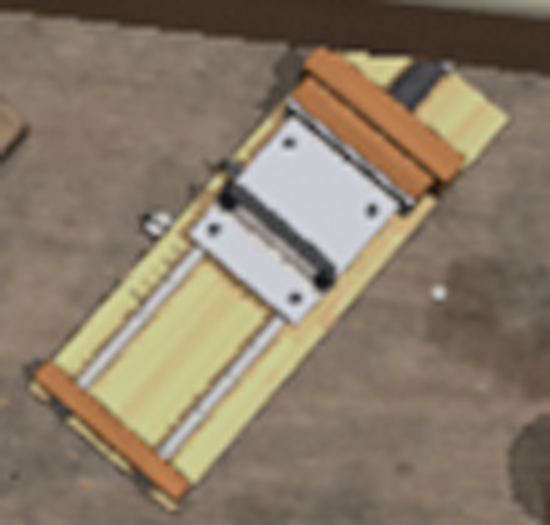

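carry_out([
  {"twist":-0.12},
  {"twist":-0.12},
  {"twist":-0.12},
  {"twist":-0.12},
  {"twist":-0.12},
  {"twist":-0.12},
  {"twist":-0.12},
  {"twist":-0.12},
  {"twist":-0.12},
  {"twist":-0.12},
  {"twist":-0.12},
  {"twist":-0.12},
  {"twist":-0.12},
  {"twist":-0.093},
], jaw=8.7)

```text
validation failed for argument at $.de...
```

```bash
cat >> h.py <<'E'
def ray_z(c,uv,z):
    f=c["img"].shape[0]/2/np.tan(np.radians(c["fov_y"]/2)); T=np.array(c["T"])
    d=T[:3,:3]@np.array([(uv[0]-c["cx"])/f,-(uv[1]-c["cy"])/f,-1]); o=T[:3,3]
    return o+d*(z-o[2])/d[2]
E
python3 - <<'E'
from h import *
c=np.load("caps.npy",allow_pickle=True).item()["top"]
px=lambda a,b:(295+a/5-.4,170+b/5-.4)
h1=ray_z(c,px(230,200),.084);h2=ray_z(c,px(323,277),.084)
print("handle",h1,h2,(h1+h2)/2,np.linalg.norm(h1-h2))
d=h1-h2; print("jig yaw from handle",np.degrees(np.arctan2(-d[0],d[1])))
A=[ray_z(c,px(*p),.012) for p in((32,385),(165,505),(510,118))]
print("base corners",A, np.degrees(np.arctan2(*(A[2]-A[1])[[1,0]])),np.linalg.norm(A[2]-A[1]),np.linalg.norm(A[0]-A[1]))
print("ptr",ray_z(c,px(228,167),.024),"clip",ray_z(c,px(157,222),.024))
P=world(c)
s=c.get("x")
caps=np.load("caps.npy",allow_pickle=True).item()
P=world(caps["scene"]); g=P[(P[...,0]>.6)&(P[...,0]<.76)&(P[...,1]>-.11)&(P[...,1]<.02)&(P[...,2]>.0075)&(P[...,2]<.02)]
q=g[:,:2]; A=np.c_[2*q,np.ones(len(q))]; x=np.linalg.lstsq(A,(q**2).sum(1),rcond=None)[0]
print("dish",x[:2],np.sqrt(x[2]+x[0]**2+x[1]**2),len(q),q.min(0),q.max(0))
E
```

```text
handle [ 0.56472023 -0.37699659  0.084     ] [ 0.52354101 -0.43935295  0.084     ] [ 0.54413062 -0.40817477  0.084     ] 0.07472645776034541
jig yaw from handle -33.44018207372218
base corners [array([ 0.44516908, -0.26649388,  0.012     ]), array([ 0.37998001, -0.35985695,  0.012     ]), array([ 0.65822518, -0.55363949,  0.012     ])] -34.85510130897939 0.33907527941980886 0.11386956664201178
ptr [ 0.59982611 -0.37419737  0.024     ] clip [ 0.55806531 -0.33302107  0.024     ]
dish [ 0.68197614 -0.0467518 ] 0.04737172593222357 59 [ 0.63508124 -0.09577738] [0.73060783 0.00647025]
```

carry_out([
  {"dx":0,"dy":0,"dz":0,"twist":-0.12},
  {"dx":0,"dy":0,"dz":0,"twist":-0.12},
], jaw=8.7)

```text
t: 1.42
position: [0.1515, -0.6064, 0.2012]
tcp_rot: [3.142, 0.0, 0.49]
contact_force: [-0.3, -0.3, 0.8]
gripper_width: 1.001
grip_force: 0.0
```

carry_out([
  {"dx":0,"dy":0,"dz":0,"twist":-0.12},
  {"dx":0,"dy":0,"dz":0,"twist":-0.12},
  {"dx":0,"dy":0,"dz":0,"twist":-0.12},
  {"dx":0,"dy":0,"dz":0,"twist":-0.12},
  {"dx":0,"dy":0,"dz":0,"twist":-0.12},
  {"dx":0,"dy":0,"dz":0,"twist":-0.12},
  {"dx":0,"dy":0,"dz":0,"twist":-0.12},
  {"dx":0,"dy":0,"dz":0,"twist":-0.12},
  {"dx":0,"dy":0,"dz":0,"twist":-0.12},
  {"dx":0,"dy":0,"dz":0,"twist":-0.12},
  {"dx":0,"dy":0,"dz":0,"twist":-0.12},
  {"dx":0,"dy":0,"dz":0,"twist":-0.088},
])

```text
t: 2.42
position: [0.1515, -0.6064, 0.2011]
tcp_rot: [-3.142, -0.0, 1.899]
contact_force: [0.8, 0.2, -0.6]
gripper_width: 0.999
grip_force: 0.0
```

carry_out([
  {"dx":0,"dy":3,"dz":0,"twist":0},
  {"dx":0,"dy":3,"dz":0,"twist":0},
  {"dx":0,"dy":3,"dz":0,"twist":0},
  {"dx":0,"dy":3,"dz":0,"twist":0},
  {"dx":0,"dy":3,"dz":0,"twist":0},
  {"dx":0,"dy":3,"dz":0,"twist":0},
  {"dx":0,"dy":3,"dz":0,"twist":0},
  {"dx":0,"dy":3,"dz":0,"twist":0},
  {"dx":0,"dy":3,"dz":0,"twist":0},
  {"dx":0,"dy":3,"dz":0,"twist":0},
])

```text
t: 3.25
position: [0.4374, -0.5108, 0.2012]
tcp_rot: [-3.142, 0.0, 1.893]
contact_force: [0.3, -1.2, 0.1]
gripper_width: 0.998
grip_force: 0.0
```

carry_out([
  {"dx":3,"dy":1.65,"dz":0,"twist":0},
  {"dx":3,"dy":1.65,"dz":0,"twist":0},
  {"dx":3,"dy":1.65,"dz":0,"twist":0},
  {"dx":3,"dy":1.65,"dz":0,"twist":0},
  {"dx":3,"dy":1.65,"dz":0,"twist":0},
  {"dx":3,"dy":1.65,"dz":0,"twist":0},
  {"dx":3,"dy":1.65,"dz":0,"twist":0},
  {"dx":3,"dy":1.65,"dz":0,"twist":0},
  {"dx":3,"dy":1.65,"dz":0,"twist":0},
  {"dx":3,"dy":1.65,"dz":0,"twist":0},
  {"dx":3,"dy":1.65,"dz":0,"twist":0},
  {"dx":3,"dy":1.65,"dz":0,"twist":0},
  {"dx":3,"dy":1.65,"dz":0,"twist":0},
  {"dx":3,"dy":1.65,"dz":0,"twist":0},
  {"dx":3,"dy":1.65,"dz":0,"twist":0},
  {"dx":0,"dy":0,"dz":0,"twist":0},
])

```text
t: 4.58
position: [0.5289, -0.0008, 0.2014]
tcp_rot: [3.14, -0.002, 1.898]
contact_force: [-0.9, 0.5, 0.0]
gripper_width: 1.001
grip_force: 0.0
```

carry_out([
  {"dx":1.2,"dy":-0.45,"dz":1.7,"twist":0},
  {"dx":0,"dy":0,"dz":3,"twist":0},
  {"dx":0,"dy":0,"dz":3,"twist":0},
  {"dx":0,"dy":0,"dz":3,"twist":0},
  {"dx":0,"dy":0,"dz":3,"twist":0},
  {"dx":0,"dy":0,"dz":2,"twist":0},
  {"dx":0,"dy":0,"dz":1.5,"twist":0},
  {"dx":0,"dy":0,"dz":1,"twist":0},
  {"dx":0,"dy":0,"dz":0.5,"twist":0},
  {"dx":0,"dy":0,"dz":0,"twist":0},
])

```text
t: 5.42
position: [0.5198, 0.0036, 0.0134]
tcp_rot: [-3.14, -0.001, 1.893]
contact_force: [0.2, -0.4, -0.3]
gripper_width: 0.996
grip_force: 0.0
```

carry_out([
  {"dx":0,"dy":0,"dz":0,"twist":0},
  {"dx":0,"dy":0,"dz":0,"twist":0},
  {"dx":0,"dy":0,"dz":0,"twist":0},
  {"dx":0,"dy":0,"dz":0,"twist":0},
  {"dx":0,"dy":0,"dz":0,"twist":0},
  {"dx":0,"dy":0,"dz":0,"twist":0},
  {"dx":0,"dy":0,"dz":0,"twist":0},
  {"dx":0,"dy":0,"dz":0,"twist":0},
], jaw=3.0)

```text
t: 6.08
position: [0.5223, 0.004, 0.0153]
tcp_rot: [3.138, 0.001, 1.893]
contact_force: [4.1, 4.5, 7.9]
gripper_width: 0.48
grip_force: 3.5
```

carry_out([
  {"dx":0,"dy":0,"dz":0,"twist":0},
  {"dx":0,"dy":0,"dz":0,"twist":0},
  {"dx":0,"dy":0,"dz":0,"twist":0},
  {"dx":0,"dy":0,"dz":0,"twist":0},
])

```text
t: 6.42
position: [0.5232, 0.0042, 0.0162]
tcp_rot: [3.136, 0.001, 1.893]
contact_force: [2.5, 4.0, 6.9]
gripper_width: 0.406
grip_force: 26.7
```

Run:
```python
from h import *
c=viewer.capture("scene"); cv2.imwrite("pics/s2.png",cv2.resize(c["img"][110:250,160:360],None,fx=4,fy=4,interpolation=2))
print(status.read_state())
```

```text
{'t': 6.4667, 'joint_positions': array([-1.43643378e-01,  1.92302214e-01,  1.93745114e+00,  1.68364978e-03,
        1.00639138e+00, -4.66601137e-01]), 'qvel': array([ 0.00151111, -0.00087335,  0.00145254, -0.00054691,  0.00035295,
        0.00186593]), 'joint_torque': array([ -1.99975245, -36.91291451, -27.30577826,  -1.06089067,
         0.86852917,   0.11099307]), 'position': array([0.52320426, 0.00426517, 0.01618497]), 'tcp_rot': array([3.13608554e+00, 1.17563980e-03, 1.89285412e+00]), 'contact_force': array([2.81657095, 3.47910749, 6.59461201]), 'torque': array([ 0.63808675, -0.72398806,  0.12923452]), 'grip_force': 26.722933638375252, 'gripper_width': 0.4049198170523313}
```

View pics/s2.png

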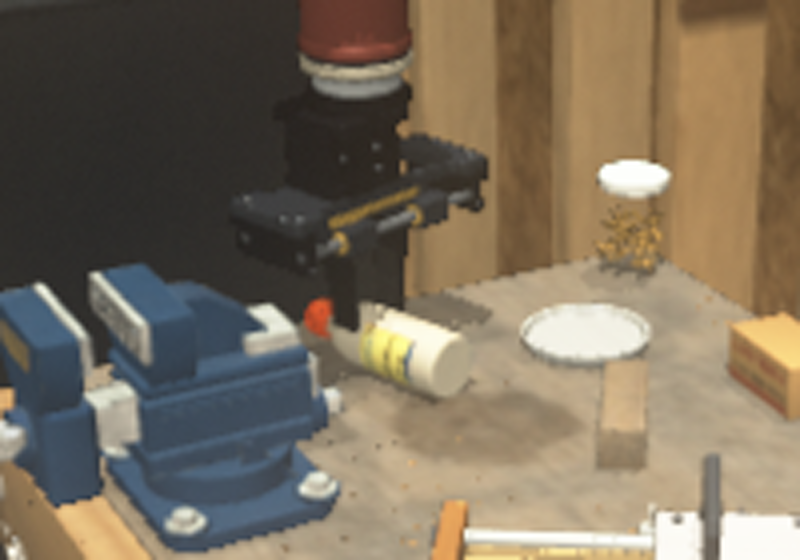

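carry_out([
  {"dx":0,"dy":0,"dz":-0.5,"twist":0},
  {"dx":0,"dy":0,"dz":-1,"twist":0},
  {"dx":0,"dy":0,"dz":-1,"twist":0},
  {"dx":0,"dy":0,"dz":-1.5,"twist":0},
  {"dx":0,"dy":0,"dz":-1.5,"twist":0},
  {"dx":0,"dy":0,"dz":-1.5,"twist":0},
  {"dx":0,"dy":0,"dz":-1.5,"twist":0},
  {"dx":0,"dy":0,"dz":-1.5,"twist":0},
  {"dx":0,"dy":0,"dz":-1.5,"twist":0},
  {"dx":0,"dy":0,"dz":0,"twist":0},
  {"dx":0,"dy":0,"dz":0,"twist":0},
])

```text
t: 7.38
position: [0.521, 0.0035, 0.1303]
tcp_rot: [3.14, 0.001, 1.893]
contact_force: [-0.9, 0.5, -0.1]
gripper_width: 0.346
grip_force: 0.0
```

Run:
```python
from h import *
c=viewer.capture("scene"); cv2.imwrite("pics/s3.png",cv2.resize(c["img"][110:250,160:360],None,fx=4,fy=4,interpolation=2))
```

```text
(no output)
```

View pics/s3.png

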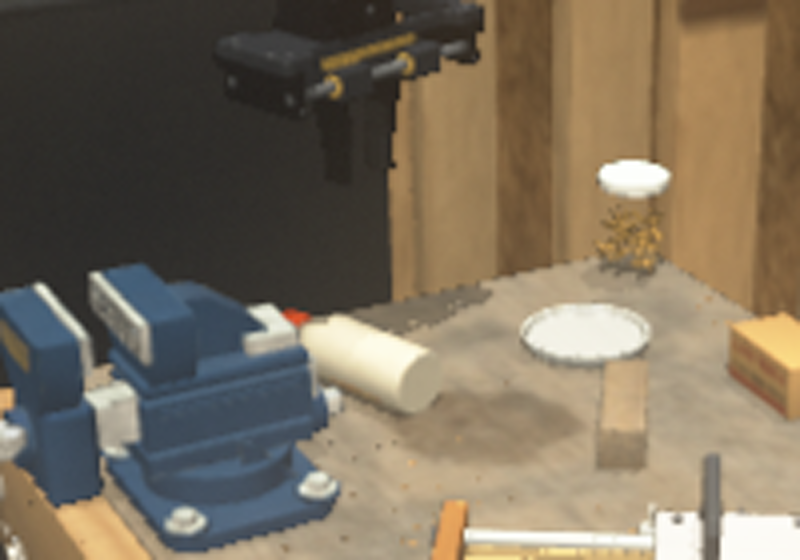

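carry_out([
  {"dx":2.5,"dy":0,"dz":-1,"twist":0},
  {"dx":2.5,"dy":0,"dz":-1,"twist":0},
  {"dx":2.5,"dy":0,"dz":-1,"twist":0},
  {"dx":2.5,"dy":0,"dz":0,"twist":0},
  {"dx":2.5,"dy":0,"dz":0,"twist":0},
], jaw=8.7)

```text
t: 7.85
position: [0.4799, 0.1231, 0.1585]
tcp_rot: [-3.141, -0.0, 1.892]
contact_force: [-0.8, 1.0, -0.9]
gripper_width: 0.639
grip_force: 0.0
```

Run:
```python
from h import *
C={n:viewer.capture(n) for n in("scene","top")}; np.save("caps2.npy",C,allow_pickle=True)
a=C["scene"]["img"][150:250,160:260]; b=C["top"]["img"][170:270,195:295]
cv2.imwrite("pics/st4.png",np.hstack([cv2.resize(x,None,fx=4,fy=4,interpolation=2) for x in(a,b)]))
for n,c in C.items():
    P=world(c); r=viewer.silhouettes(c,"glue_bottle")
    for x in r[:1]:
        q=P[x["region"]]; q=q[(q[:,2]>.012)&(q[:,2]<.06)]
        mu=q[:,:2].mean(0); w,v=np.linalg.eigh(np.cov(q[:,:2].T)); a=v[:,1]; a*=np.sign(a[1])
        s=(q[:,:2]-mu)@a; t=(q[:,:2]-mu)@np.array([-a[1],a[0]])
        print(n,x["conf"],x["location"],mu,a,s.min(),s.max(),t.min(),t.max(),q[:,2].max())
```

```text
scene 0.71 [255.6, 197.1] [ 0.51481946 -0.0373022 ] [-0.36588258  0.93066102] -0.052701737674569406 0.09356784803410241 -0.03487071117315556 0.017889552501418774 0.04912121394771862
top 0.7 [228.3, 217.5] [ 0.51366514 -0.02248688] [-0.32015511  0.94736514] -0.06298658939007247 0.08001891725889003 -0.02800121699617769 0.02165489344100893 0.05528964702439976
```

View pics/st4.png

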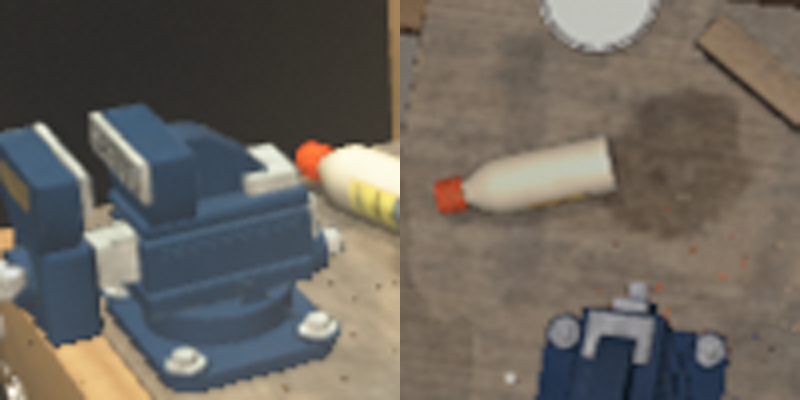

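Run:
```python
from h import *
c=np.load("caps2.npy",allow_pickle=True).item()["top"]
g=lambda x,y:ray_z(c,(195+(x-400)/4-.4,170+y/4-.4),.024)
f=g(609,164);k=g(435,196); print(f,k,np.linalg.norm(f-k),(k-f)/np.linalg.norm(f-k))
# depth noise/offset of bench near bottle, top camera
P=world(c); m=(abs(P[...,0]-.6)<.03)&(abs(P[...,1]+.02)<.05); print(np.median(P[m][:,2]))
```

```text
[ 0.53762044 -0.07854351  0.024     ] [0.49433252 0.05604804 0.024     ] 0.1413815110634411 [-0.30617809  0.95197425  0.        ]
-4.6735979089884694e-05
```

Run:
```python
from h import *
c=np.load("caps.npy",allow_pickle=True).item()
d=np.load("caps2.npy",allow_pickle=True).item()
a=c["top"]["img"][170:250,195:275]; b=d["top"]["img"][170:250,195:275]
s=cv2.imread("pics/s2.png")[260:420,280:500]
o=np.hstack([cv2.resize(x,(400,400),interpolation=2) for x in(a,b)])
cv2.imwrite("pics/cmp.png",o)
```

```text
(no output)
```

View pics/cmp.png

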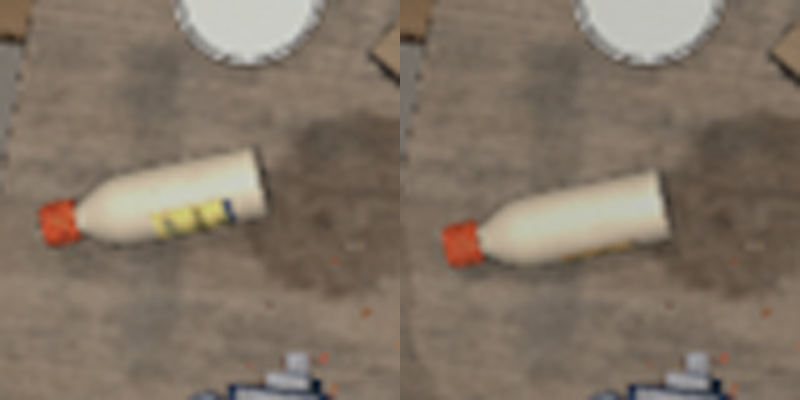

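Run:
```python
from h import *
c=viewer.capture("scene"); s=status.read_state(); p=s["position"]; print(p,s["gripper_width"])
P=world(c); m=(abs(P[...,0]-p[0])<.1)&(abs(P[...,1]-p[1])<.1)&(P[...,2]>.07)&(P[...,2]<p[2]+.09)
q=P[m]; ty=np.array([np.sin(1.892),-np.cos(1.892)]); tx=np.array([np.cos(1.892),np.sin(1.892)])
a=(q[:,:2]-p[:2])@tx; b=(q[:,:2]-p[:2])@ty
for z in np.arange(-.02,.08,.005):
    k=(q[:,2]-p[2]>z)&(q[:,2]-p[2]<z+.005)
    if k.sum(): print(round(z,3),k.sum(),"tx",np.round(np.percentile(a[k],[5,95]),3),"ty",np.round(np.sort(b[k])[[0,len(b[k])//2,-1]],3))
```

```text
[0.48025183 0.12194821 0.1581263 ] 0.8635393490624861
0.015 2 tx [-0.005  0.012] ty [-0.04  0.04  0.04]
0.02 19 tx [-0.011  0.008] ty [-0.046 -0.033  0.046]
0.025 21 tx [-0.012  0.008] ty [-0.047  0.032  0.047]
0.03 25 tx [-0.014  0.01 ] ty [-0.049 -0.039  0.044]
0.035 18 tx [-0.012  0.011] ty [-0.046 -0.04   0.041]
0.04 21 tx [-0.011  0.013] ty [-0.048  0.034  0.042]
0.045 23 tx [-0.012  0.008] ty [-0.049  0.033  0.046]
0.05 20 tx [-0.013  0.01 ] ty [-0.048  0.033  0.05 ]
0.055 28 tx [-0.01   0.008] ty [-0.05   0.033  0.05 ]
0.06 27 tx [-0.014  0.011] ty [-0.051 -0.04   0.045]
0.065 29 tx [-0.012  0.007] ty [-0.053  0.034  0.048]
0.07 21 tx [-0.013  0.008] ty [-0.053 -0.043  0.049]
0.075 22 tx [-0.014  0.006] ty [-0.056  0.041  0.051]
```

Run:
```python
from h import *
c=np.load("caps2.npy",allow_pickle=True).item()["scene"]
T=np.linalg.inv(c["T"]); f=200/np.tan(np.radians(c["fov_y"]/2))
for w in(.025,):
  for z in(.13,.14,.15,.16):
    p=T@np.array([.521-.947*w,.0035-.322*w,z,1]); u=c["cx"]+f*p[0]/-p[2]; v=c["cy"]-f*p[1]/-p[2]
    print(z,((u-160)*4,(v-110)*4))
```

```text
0.13 (np.float64(332.92151151360054), np.float64(208.37908183984587))
0.14 (np.float64(332.2627003615994), np.float64(195.2944178896861))
0.15 (np.float64(331.59979458873386), np.float64(182.1284305772033))
0.16 (np.float64(330.9327559028832), np.float64(168.88035938168605))
```

carry_out([
  {"dx":-2.5,"dy":-0.8,"dz":0,"twist":0},
  {"dx":-2.5,"dy":0,"dz":0,"twist":0},
  {"dx":-2.5,"dy":0,"dz":0,"twist":0},
  {"dx":-2.5,"dy":0,"dz":0,"twist":0},
  {"dx":-2.3,"dy":0,"dz":1,"twist":0},
  {"dx":0,"dy":0,"dz":2.5,"twist":0},
  {"dx":0,"dy":0,"dz":3,"twist":0},
  {"dx":0,"dy":0,"dz":3,"twist":0},
  {"dx":0,"dy":0,"dz":2,"twist":0},
  {"dx":0,"dy":0,"dz":1,"twist":0},
  {"dx":0,"dy":0,"dz":0,"twist":0},
])

```text
t: 9.02
position: [0.5096, 0.0024, 0.0311]
tcp_rot: [-3.136, -0.002, 1.891]
contact_force: [0.1, -0.7, 0.2]
gripper_width: 1.0
grip_force: 0.0
```

carry_out([
  {"dx":0,"dy":0,"dz":1,"twist":0},
  {"dx":0,"dy":0,"dz":1,"twist":0},
  {"dx":0,"dy":0,"dz":0.7,"twist":0},
  {"dx":0,"dy":0,"dz":0.4,"twist":0},
  {"dx":0,"dy":0,"dz":0.3,"twist":0},
  {"dx":0,"dy":0,"dz":0,"twist":0},
])

```text
t: 9.52
position: [0.5119, 0.0032, -0.0003]
tcp_rot: [-3.141, -0.0, 1.893]
contact_force: [0.3, -0.2, -0.9]
gripper_width: 0.998
grip_force: 0.0
```

carry_out([
  {"dx":0,"dy":0,"dz":0.3,"twist":0},
  {"dx":0,"dy":0,"dz":0.1,"twist":0},
  {"dx":0,"dy":0,"dz":0,"twist":0},
])

```text
t: 9.77
position: [0.5122, 0.0032, -0.0039]
tcp_rot: [3.142, 0.0, 1.893]
contact_force: [1.3, 0.2, 0.3]
gripper_width: 0.999
grip_force: 0.0
```

carry_out([
  {"dx":0,"dy":0,"dz":0,"twist":0},
  {"dx":0,"dy":0,"dz":0,"twist":0},
  {"dx":0,"dy":0,"dz":0,"twist":0},
  {"dx":0,"dy":0,"dz":0,"twist":0},
  {"dx":0,"dy":0,"dz":0,"twist":0},
  {"dx":0,"dy":0,"dz":0,"twist":0},
  {"dx":0,"dy":0,"dz":0,"twist":0},
  {"dx":0,"dy":0,"dz":0,"twist":0},
  {"dx":0,"dy":0,"dz":0,"twist":0},
  {"dx":0,"dy":0,"dz":0,"twist":0},
  {"dx":0,"dy":0,"dz":0,"twist":0},
], jaw=4.0)

```text
t: 10.68
position: [0.5122, 0.0031, -0.0039]
tcp_rot: [3.141, 0.0, 1.893]
contact_force: [0.2, 0.6, -0.1]
gripper_width: 0.525
grip_force: 30.0
```

carry_out([
  {"dx":0,"dy":0,"dz":-0.5,"twist":0},
  {"dx":0,"dy":0,"dz":-1,"twist":0},
  {"dx":0,"dy":0,"dz":-1.5,"twist":0},
  {"dx":0,"dy":0,"dz":-2,"twist":0},
  {"dx":0,"dy":0,"dz":-2,"twist":0},
  {"dx":0,"dy":0,"dz":-2,"twist":0},
  {"dx":0,"dy":0,"dz":-2,"twist":0},
  {"dx":0,"dy":0,"dz":0,"twist":0},
  {"dx":0,"dy":0,"dz":0,"twist":0},
  {"dx":0,"dy":0,"dz":0,"twist":0},
  {"dx":0,"dy":0,"dz":0,"twist":0},
])

```text
t: 11.6
position: [0.5108, 0.0033, 0.1045]
tcp_rot: [-3.139, -0.001, 1.893]
contact_force: [-0.1, 0.0, -1.8]
gripper_width: 0.526
grip_force: 30.0
```

```bash
cat >> h.py <<'E'
def bottle(name="scene",png=None):
    """visible bottle points: pca axis + extents in the tool's frame (axial, z relative to TCP)"""
    c=viewer.capture(name); s=status.read_state(); p=s["position"]; y=s["tcp_rot"][2]
    P=world(c)
    for x in viewer.silhouettes(c,"glue_bottle")[:1]:
        q=P[x["region"]]; q=q[~np.isnan(q[:,0])]; q=q[np.linalg.norm(q-np.median(q,0),axis=1)<.12]
        w,v=np.linalg.eigh(np.cov(q.T)); a=v[:,2]
        print(name,round(x["conf"],2),np.round(x["location"]),len(q),"med",np.round(np.median(q,0),3),"axis",np.round(a,2),"z",np.round(np.percentile(q[:,2],[1,99]),3),"x",np.round(np.percentile(q[:,0],[1,99]),3),"y",np.round(np.percentile(q[:,1],[1,99]),3))
    print("tcp",np.round(p,4),"F",np.round(s["contact_force"],1),"w",round(s["gripper_width"],3),s["t"])
    if png: cv2.imwrite(png,c["img"])
    return c
E
python3 - <<'E'
from h import *
bottle("scene","pics/s5.png")
E
```

```text
scene 0.63 [256. 165.] 512 med [ 0.515 -0.059  0.139] axis [-0.43  0.9   0.11] z [0.112 0.155] x [0.487 0.554] y [-0.087  0.038]
tcp [0.5108 0.0033 0.1044] F [ 0.7  0.4 -1.8] w 0.527 11.65
```

carry_out([
  {"dx":0,"dy":0,"dz":0,"twist":-0.118},
  {"dx":0,"dy":0,"dz":0,"twist":-0.118},
  {"dx":0,"dy":0,"dz":0,"twist":-0.118},
  {"dx":0,"dy":0,"dz":0,"twist":-0.118},
  {"dx":0,"dy":0,"dz":0,"twist":-0.118},
  {"dx":0,"dy":0,"dz":0,"twist":-0.117},
  {"dx":-2.3,"dy":0.9,"dz":0,"twist":0},
  {"dx":-2.3,"dy":0.9,"dz":0,"twist":0},
  {"dx":-2.4,"dy":0.9,"dz":0,"twist":0},
  {"dx":-2.3,"dy":0.9,"dz":0,"twist":0},
  {"dx":-2.3,"dy":0.9,"dz":0,"twist":0},
  {"dx":0,"dy":0,"dz":0,"twist":0},
  {"dx":0,"dy":0,"dz":0,"twist":0},
])

```text
t: 12.78
position: [0.6344, -0.0183, 0.1043]
tcp_rot: [-3.141, -0.003, 2.6]
contact_force: [-0.2, 0.7, -3.0]
gripper_width: 0.526
grip_force: 30.0
```

Run:
```python
from h import *
c=bottle("scene","pics/s6.png")
i=c["img"][120:220,230:355]; cv2.imwrite("pics/s6c.png",cv2.resize(i,None,fx=5,fy=5,interpolation=2))
```

```text
scene 0.76 [300. 157.] 502 med [ 0.655 -0.054  0.137] axis [-0.82  0.57 -0.01] z [0.112 0.154] x [0.583 0.699] y [-0.084  0.001]
tcp [ 0.6336 -0.018   0.1044] F [-0.7  0.3 -1.7] w 0.527 12.8333
```

View pics/s6c.png

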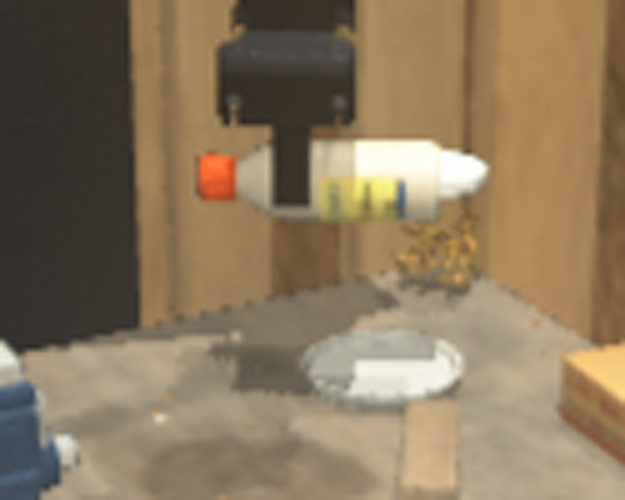

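Run:
```python
from h import *
C=np.load("caps2.npy",allow_pickle=True).item()
for n in("scene","top"):
    P=world(C[n]).reshape(-1,3); H=np.full((14,16),-.01)
    i=np.floor((P[:,0]-.34)/.01);j=np.floor((P[:,1]+.22)/.01); ok=(i>=0)&(i<14)&(j>=0)&(j<16)&(P[:,2]<.3)
    np.maximum.at(H,(i[ok].astype(int),j[ok].astype(int)),P[ok,2])
    print(n,"y from -.22"); 
    for k in range(13,-1,-1): print("%.2f"%(.34+.01*k),(H[k]*1000).round().astype(int))
```

```text
scene y from -.22
0.47 [2 3 2 1 2 0 1 2 0 1 1 3 0 2 2 0]
0.46 [1 1 2 0 2 1 2 1 3 2 1 2 1 1 3 2]
0.45 [ 2  1  2  3  2  1  1  1  3  1  0  1  0  2  2 -1]
0.44 [  1   1   0   2   2   2   2   0  47  53  51   1   0   0   0 -10]
0.43 [  0   0   1   2   1   1   1   1  53  52  53   1   1   0 -10 -10]
0.42 [  1   3   1   0   0   3   2  42  85  87   3   1   1   0 -10 -10]
0.41 [  2   2   1  17  14  15  83  87  88  13  13 -10 -10 -10 -10 -10]
0.40 [  1   2  16  26  24 -10 103 115 115 115 115 116 113 -10 -10 -10]
0.39 [  1   2  18  24  23  15 102 114 115 115 115 114 113 -10 -10 -10]
0.38 [  1   2  17  18  17  35 104 114 123 125 125 124 -10 -10 -10 -10]
0.37 [  1   2  15  16  22  43 106 114 130 132 131 126 -10 -10 -10 -10]
0.36 [  1   1  15  15  36  51 105 102 139 138 136 137 -10 -10 -10 -10]
0.35 [  2   1  14  14  31  50 105 104 145 144 144 145 -10 -10 -10 -10]
0.34 [  2   1  14  14  32  36 101 102 147 147 146 146 -10 -10 -10 -10]
top y from -.22
0.47 [7 5 7 5 7 8 6 5 4 5 9 5 4 3 8 4]
0.46 [ 6  5  5  8  3  5 10  6  7  5  5  3  4  5  4 10]
0.45 [4 5 7 4 5 6 1 7 3 4 6 6 5 4 8 7]
0.44 [3 3 5 6 5 3 6 6 4 4 2 4 3 9 2 6]
0.43 [ 6  9  7  4  9  5  6  0  6 56 52  1  7  8  2  6]
0.42 [  6   7   4   5   7   6   2  10  77  89  91 -10   5   7   4   8]
0.41 [  4   6   4  22  18  18  14   3 104 104  93  94  98 -10 -10  23]
0.40 [  9   3   4  30  27  23 106 121 123 120 117 119 113 105  20  29]
0.39 [ 11  10  23  31  28  21  98 118 119 118 122 121 115 103  24  32]
0.38 [  8   9  22  21  27  20 108 116 122 125 129 124 116 105  18  23]
0.37 [  9   2  19  19  18  40 107 118 134 137 138 132 121 103  33  18]
0.36 [  7   4  18  18  17  41 105 105 142 142 139 138 105 100  38  20]
0.35 [  7   5  18  18  19  40 106 108 150 149 147 145 106 107  41  19]
0.34 [  4  11  15  24  20  42 101 107 154 147 151 150 108 100  39  19]
```

carry_out([
  {"dx":0,"dy":0,"dz":-0.6,"twist":-0.108},
  {"dx":0,"dy":0,"dz":-0.6,"twist":-0.108},
  {"dx":0,"dy":0,"dz":-0.6,"twist":-0.108},
  {"dx":0,"dy":0,"dz":-0.6,"twist":-0.108},
  {"dx":0,"dy":0,"dz":0,"twist":-0.11},
  {"dx":2.2,"dy":-1.8,"dz":0,"twist":0},
  {"dx":2.5,"dy":-1.8,"dz":0,"twist":0},
  {"dx":2.5,"dy":-1.8,"dz":0,"twist":0},
  {"dx":2.5,"dy":-1.8,"dz":0,"twist":0},
  {"dx":2.5,"dy":-1.8,"dz":0,"twist":0},
  {"dx":2.5,"dy":-1.7,"dz":0,"twist":0},
  {"dx":2,"dy":0,"dz":0,"twist":0},
  {"dx":1.2,"dy":0,"dz":0,"twist":0},
  {"dx":0,"dy":0,"dz":0,"twist":0},
  {"dx":0,"dy":0,"dz":0,"twist":0},
])

```text
t: 14.13
position: [0.455, -0.1249, 0.1302]
tcp_rot: [-3.141, 0.001, 3.141]
contact_force: [0.4, -0.5, -1.8]
gripper_width: 0.525
grip_force: 30.0
```

Run:
```python
from h import *
c=bottle("scene")
print(status.read_state()["tcp_rot"])
```

```text
scene 0.79 [259. 168.] 695 med [ 0.483 -0.142  0.164] axis [-1.    0.08 -0.03] z [0.138 0.181] x [0.399 0.539] y [-0.154 -0.118]
tcp [ 0.4558 -0.125   0.1305] F [ 0.4 -0.3 -2.4] w 0.522 14.1833
[-3.14121960e+00  1.17583728e-03 -3.14103306e+00]
```

carry_out([
  {"dx":0,"dy":0,"dz":0.8,"twist":0},
  {"dx":0,"dy":0,"dz":0.8,"twist":0},
  {"dx":0,"dy":0,"dz":0.6,"twist":0},
  {"dx":0,"dy":0,"dz":0.4,"twist":0},
  {"dx":0,"dy":0,"dz":0.4,"twist":0},
  {"dx":0,"dy":0,"dz":0.4,"twist":0},
  {"dx":0,"dy":0,"dz":0.4,"twist":0},
])

```text
t: 14.82
position: [0.4567, -0.1252, 0.0923]
tcp_rot: [-3.142, 0.002, -3.141]
contact_force: [2.6, 0.5, 1.0]
gripper_width: 0.525
grip_force: 30.0
```

Run:
```python
from h import *
c=bottle("scene")
```

```text
scene 0.59 [260. 181.] 700 med [ 0.483 -0.142  0.123] axis [-0.99  0.08  0.13] z [0.091 0.143] x [0.401 0.542] y [-0.153 -0.118]
tcp [ 0.4562 -0.1252  0.0916] F [ 1.7 -0.6 -1.2] w 0.525 14.8667
```

carry_out([
  {"dx":0,"dy":0,"dz":0.4,"twist":0},
  {"dx":0,"dy":0,"dz":0.4,"twist":0},
  {"dx":0,"dy":0,"dz":0.4,"twist":0},
  {"dx":0,"dy":0,"dz":0.4,"twist":0},
  {"dx":0,"dy":0,"dz":0.4,"twist":0},
  {"dx":0,"dy":0,"dz":0,"twist":0},
])

```text
t: 15.42
position: [0.455, -0.125, 0.071]
tcp_rot: [3.141, -0.001, -3.141]
contact_force: [1.0, 0.1, -0.8]
gripper_width: 0.527
grip_force: 30.0
```

Run:
```python
from h import *
c=bottle("scene")
```

```text
scene 0.85 [259. 195.] 645 med [ 0.475 -0.141  0.09 ] axis [-0.85  0.1   0.52] z [0.046 0.138] x [0.405 0.531] y [-0.152 -0.118]
tcp [ 0.4552 -0.125   0.0714] F [ 0.8 -1.  -1.1] w 0.528 15.4667
```

carry_out([
  {"dx":0.2,"dy":0,"dz":0.4,"twist":0},
  {"dx":0.2,"dy":0,"dz":0.4,"twist":0},
  {"dx":0.2,"dy":0,"dz":0.2,"twist":0},
  {"dx":0,"dy":0,"dz":0,"twist":0},
])

```text
t: 15.85
position: [0.4493, -0.1251, 0.0616]
tcp_rot: [3.141, -0.0, -3.141]
contact_force: [2.2, 1.1, -1.0]
gripper_width: 0.526
grip_force: 30.0
```

Run:
```python
from h import *
c=bottle("scene")
```

```text
tcp [ 0.4494 -0.1252  0.0619] F [ 2.2 -0.  -0.8] w 0.528 15.9
```

carry_out([
  {"dx":0,"dy":0,"dz":-1.5,"twist":0},
  {"dx":-0.5,"dy":0,"dz":-2.5,"twist":0},
  {"dx":-2.5,"dy":1,"dz":-1,"twist":0},
  {"dx":-3,"dy":1,"dz":0,"twist":0},
  {"dx":-3,"dy":1,"dz":0,"twist":0},
  {"dx":-3,"dy":1,"dz":0,"twist":0},
  {"dx":-3,"dy":1,"dz":0,"twist":0},
  {"dx":-3,"dy":1,"dz":0,"twist":0},
  {"dx":-2,"dy":1,"dz":0,"twist":0},
  {"dx":-1.5,"dy":0.8,"dz":0,"twist":0},
  {"dx":0,"dy":0,"dz":0,"twist":0},
  {"dx":0,"dy":0,"dz":0,"twist":0},
])

```text
t: 16.95
position: [0.6638, -0.0466, 0.1107]
tcp_rot: [3.141, -0.003, -3.14]
contact_force: [0.0, -0.1, -2.5]
gripper_width: 0.525
grip_force: 30.0
```

Run:
```python
from h import *
c=bottle("scene","pics/s7.png")
```

```text
scene 0.55 [307. 161.] 539 med [ 0.675 -0.063  0.124] axis [-0.72  0.1   0.68] z [0.071 0.184] x [0.618 0.735] y [-0.076 -0.037]
tcp [ 0.6633 -0.0471  0.1108] F [-0.9 -0.  -1.9] w 0.527 17.0
```

carry_out([
  {"dx":0,"dy":0,"dz":1.5,"twist":0},
  {"dx":0,"dy":0,"dz":1.5,"twist":0},
  {"dx":0,"dy":0,"dz":1,"twist":0},
  {"dx":0,"dy":0,"dz":0.6,"twist":0},
  {"dx":0,"dy":0,"dz":0.4,"twist":0},
  {"dx":0,"dy":0,"dz":0.2,"twist":0},
  {"dx":0,"dy":0,"dz":0,"twist":0},
])

```text
t: 17.63
position: [0.6646, -0.0473, 0.0601]
tcp_rot: [-3.142, -0.0, -3.142]
contact_force: [0.2, 0.8, -2.4]
gripper_width: 0.525
grip_force: 30.0
```

carry_out([
  {"dx":0,"dy":0,"dz":0.2,"twist":0},
  {"dx":0,"dy":0,"dz":0,"twist":0},
])

```text
t: 17.8
position: [0.6651, -0.0472, 0.0586]
tcp_rot: [-3.141, 0.001, -3.141]
contact_force: [0.2, 0.3, -2.2]
gripper_width: 0.524
grip_force: 30.0
```

carry_out([
  {"dx":0,"dy":0,"dz":0.2,"twist":0},
  {"dx":0,"dy":0,"dz":0.2,"twist":0},
  {"dx":0,"dy":0,"dz":0,"twist":0},
])

```text
t: 18.05
position: [0.6645, -0.0471, 0.0538]
tcp_rot: [3.142, -0.0, -3.141]
contact_force: [-0.1, 0.2, -3.0]
gripper_width: 0.53
grip_force: 30.0
```

carry_out([
  {"dx":-0.3,"dy":0,"dz":0.1,"twist":0},
  {"dx":-0.4,"dy":0,"dz":0,"twist":0},
  {"dx":-0.4,"dy":0,"dz":0,"twist":0},
  {"dx":0,"dy":0,"dz":0,"twist":0},
])

```text
t: 18.38
position: [0.6768, -0.0472, 0.0534]
tcp_rot: [-3.141, 0.001, -3.141]
contact_force: [0.4, -0.5, -2.3]
gripper_width: 0.528
grip_force: 30.0
```

carry_out([
  {"dx":-0.4,"dy":0,"dz":0,"twist":0},
  {"dx":-0.4,"dy":0,"dz":0,"twist":0},
  {"dx":0,"dy":0,"dz":0,"twist":0},
])

```text
t: 18.63
position: [0.6834, -0.0471, 0.0553]
tcp_rot: [3.142, -0.002, -3.141]
contact_force: [-9.4, 1.8, 10.4]
gripper_width: 0.527
grip_force: 30.0
```

Run:
```python
from h import *
c=bottle("scene","pics/s8.png")
```

```text
scene 0.91 [313. 177.] 454 med [ 0.69  -0.064  0.065] axis [-0.68  0.1   0.73] z [0.014 0.13 ] x [0.639 0.749] y [-0.075 -0.041]
tcp [ 0.6832 -0.047   0.0552] F [-9.5  0.1 10.8] w 0.529 18.6833
```

carry_out([
  {"dx":-0.4,"dy":0,"dz":-0.3,"twist":0},
  {"dx":-0.4,"dy":0,"dz":-0.3,"twist":0},
  {"dx":-0.4,"dy":0,"dz":-0.2,"twist":0},
  {"dx":-0.4,"dy":0,"dz":-0.15,"twist":0},
  {"dx":0,"dy":0,"dz":0,"twist":0},
])

```text
t: 19.15
position: [0.7008, -0.0472, 0.0634]
tcp_rot: [-3.141, 0.001, -3.141]
contact_force: [-3.1, 0.1, 3.5]
gripper_width: 0.523
grip_force: 30.0
```

Run:
```python
from h import *
c=bottle("scene","pics/s9.png")
```

```text
scene 0.9 [315. 175.] 515 med [ 0.704 -0.064  0.07 ] axis [-0.52  0.07  0.85] z [0.01  0.143] x [0.665 0.755] y [-0.078 -0.041]
tcp [ 0.7004 -0.0472  0.0632] F [-3.2  1.   4.9] w 0.525 19.2
```

carry_out([
  {"dx":-0.4,"dy":0,"dz":-0.1,"twist":0},
  {"dx":-0.4,"dy":0,"dz":-0.1,"twist":0},
  {"dx":-0.4,"dy":0,"dz":-0.05,"twist":0},
  {"dx":-0.4,"dy":0,"dz":0,"twist":0},
  {"dx":-0.4,"dy":0,"dz":0,"twist":0},
  {"dx":0,"dy":0,"dz":0,"twist":0},
])

```text
t: 19.75
position: [0.7218, -0.0474, 0.067]
tcp_rot: [-3.141, 0.004, -3.141]
contact_force: [-2.4, 0.3, 7.5]
gripper_width: 0.526
grip_force: 30.0
```

Run:
```python
from h import *
c=bottle("scene","pics/s10.png")
```

```text
scene 0.93 [319. 175.] 491 med [ 0.716 -0.064  0.07 ] axis [-0.32  0.07  0.94] z [0.014 0.151] x [0.693 0.759] y [-0.081 -0.042]
tcp [ 0.7216 -0.0474  0.0669] F [-2.5  0.1  7.1] w 0.527 19.8
```

carry_out([
  {"dx":0,"dy":0,"dz":-1,"twist":0},
  {"dx":1.5,"dy":0,"dz":-0.3,"twist":0},
  {"dx":2,"dy":0,"dz":0,"twist":0},
  {"dx":1.7,"dy":0,"dz":0,"twist":0},
  {"dx":0,"dy":0,"dz":0.5,"twist":0},
  {"dx":0,"dy":0,"dz":0.5,"twist":0},
  {"dx":0,"dy":0,"dz":0.3,"twist":0},
  {"dx":0,"dy":0,"dz":0.2,"twist":0},
  {"dx":0,"dy":0,"dz":0,"twist":0},
])

```text
t: 20.6
position: [0.6679, -0.0471, 0.0621]
tcp_rot: [3.141, -0.001, -3.141]
contact_force: [0.8, -0.4, -2.5]
gripper_width: 0.529
grip_force: 30.0
```

carry_out([
  {"dx":-0.3,"dy":0,"dz":0.1,"twist":0},
  {"dx":-0.3,"dy":0,"dz":0.1,"twist":0},
  {"dx":-0.3,"dy":0,"dz":0.1,"twist":0},
  {"dx":-0.3,"dy":0,"dz":0,"twist":0},
  {"dx":0,"dy":0,"dz":0,"twist":0},
])

```text
t: 21.02
position: [0.6813, -0.0474, 0.0616]
tcp_rot: [-3.141, 0.002, -3.141]
contact_force: [-1.8, -0.2, 5.9]
gripper_width: 0.528
grip_force: 30.0
```

Run:
```python
from h import *
c=bottle("scene","pics/s11.png")
```

```text
scene 0.87 [307. 180.] 495 med [ 0.673 -0.064  0.062] axis [-0.24  0.09  0.97] z [0.007 0.14 ] x [0.658 0.711] y [-0.076 -0.04 ]
tcp [ 0.6811 -0.0474  0.0615] F [-2.3  1.   5.7] w 0.526 21.0667
```

carry_out([
  {"dx":-0.3,"dy":0,"dz":0.15,"twist":0},
  {"dx":-0.3,"dy":0,"dz":0.15,"twist":0},
  {"dx":-0.3,"dy":0,"dz":0.15,"twist":0},
  {"dx":-0.3,"dy":0,"dz":0.1,"twist":0},
  {"dx":0,"dy":0,"dz":0,"twist":0},
])

```text
t: 21.53
position: [0.6961, -0.0477, 0.0591]
tcp_rot: [-3.14, 0.009, -3.141]
contact_force: [0.8, 0.9, 13.4]
gripper_width: 0.526
grip_force: 30.0
```

Run:
```python
from h import *
c=bottle("scene","pics/s12.png")
i=c["img"][110:210,250:375]; cv2.imwrite("pics/s12c.png",cv2.resize(i,None,fx=5,fy=5,interpolation=2))
```

```text
scene 0.63 [308. 178.] 462 med [ 0.683 -0.064  0.058] axis [-0.1   0.12  0.99] z [0.007 0.132] x [0.672 0.713] y [-0.075 -0.038]
tcp [ 0.696  -0.0477  0.0591] F [ 1.2  0.  13.8] w 0.529 21.5833
```

View pics/s12c.png

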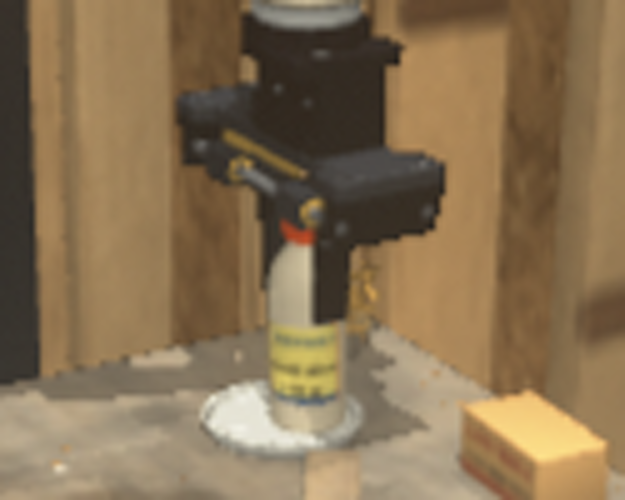

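carry_out([
  {"dx":0,"dy":0,"dz":-0.2,"twist":0},
  {"dx":0,"dy":0,"dz":-0.1,"twist":0},
  {"dx":0,"dy":0,"dz":0,"twist":0},
])

```text
t: 21.88
position: [0.6938, -0.0476, 0.0596]
tcp_rot: [-3.141, 0.005, -3.141]
contact_force: [2.8, -1.0, 6.9]
gripper_width: 0.528
grip_force: 30.0
```

carry_out([
  {"dx":0,"dy":0,"dz":0,"twist":0},
  {"dx":0,"dy":0,"dz":0,"twist":0},
  {"dx":0,"dy":0,"dz":0,"twist":0},
  {"dx":0,"dy":0,"dz":0,"twist":0},
  {"dx":0,"dy":0,"dz":0,"twist":0},
  {"dx":0,"dy":0,"dz":0,"twist":0},
], jaw=6.0)

```text
t: 22.38
position: [0.6913, -0.047, 0.057]
tcp_rot: [3.141, -0.001, -3.141]
contact_force: [-0.6, -0.9, 0.0]
gripper_width: 0.687
grip_force: 0.0
```

Run:
```python
from h import *
c=bottle("scene","pics/s13.png")
```

```text
scene 0.91 [310. 183.] 387 med [ 0.684 -0.066  0.048] axis [-0.1   0.08  0.99] z [0.007 0.114] x [0.675 0.716] y [-0.079 -0.042]
tcp [ 0.6914 -0.0471  0.0572] F [-0.1 -0.2  0.9] w 0.685 22.4333
```

carry_out([
  {"dx":0,"dy":0,"dz":0,"twist":0},
  {"dx":0,"dy":0,"dz":0,"twist":0},
  {"dx":0,"dy":0,"dz":0,"twist":0},
  {"dx":0,"dy":0,"dz":0,"twist":0},
  {"dx":0,"dy":0,"dz":-1,"twist":0},
  {"dx":0,"dy":0,"dz":-2,"twist":0},
  {"dx":0,"dy":0,"dz":-2.5,"twist":0},
  {"dx":0,"dy":0,"dz":-2.5,"twist":0},
  {"dx":0,"dy":0,"dz":-2.5,"twist":0},
  {"dx":0,"dy":0,"dz":-2.5,"twist":0},
  {"dx":0,"dy":0,"dz":-2,"twist":0},
  {"dx":0,"dy":0,"dz":0,"twist":0},
], jaw=8.7)

```text
t: 23.48
position: [0.6948, -0.0477, 0.2152]
tcp_rot: [-3.14, 0.01, -3.141]
contact_force: [0.4, -0.8, 0.5]
gripper_width: 1.002
grip_force: 0.0
```

Run:
```python
from h import *
c=bottle("scene","pics/s14.png")
C=np.load("caps2.npy",allow_pickle=True).item()
# jig yaw etc. from caps2 (arm-free jig view) : wood/base edges via top view depth
P=world(C["top"]); m=(P[...,2]>.08)&(P[...,2]<.1)&(abs(P[...,0]-.545)<.06)&(abs(P[...,1]+.41)<.07)
q=P[m]; print(len(q),q.mean(0)); w,v=np.linalg.eigh(np.cov(q[:,:2].T)); print(v[:,1],np.degrees(np.arctan2(v[1,1],v[0,1])))
P=world(C["scene"]); m=(P[...,2]>.075)&(P[...,2]<.1)&(abs(P[...,0]-.545)<.06)&(abs(P[...,1]+.41)<.07)
q=P[m]; print(len(q),q.mean(0),(q.max(0)+q.min(0))/2); w,v=np.linalg.eigh(np.cov(q[:,:2].T)); print(v[:,1],np.degrees(np.arctan2(v[1,1],v[0,1])))
```

```text
scene 0.58 [311. 171.] 573 med [ 0.691 -0.068  0.074] axis [0.06 0.03 1.  ] z [0.009 0.145] x [0.675 0.717] y [-0.079 -0.046]
tcp [ 0.6938 -0.0475  0.2122] F [ 0.3 -0.9  0.4] w 0.997 23.5333
84 [ 0.54889888 -0.40844176  0.08753887]
[0.56096998 0.82783615] 55.87709530735135
87 [ 0.5441484  -0.41853222  0.08605101] [ 0.54806893 -0.41109628  0.0837623 ]
[0.55730696 0.83030654] 56.13024009845311
```

carry_out([
  {"dx":0,"dy":0,"dz":0,"twist":0.12},
  {"dx":0,"dy":0,"dz":0,"twist":0.12},
  {"dx":0,"dy":0,"dz":0,"twist":0.12},
  {"dx":0,"dy":0,"dz":0,"twist":0.12},
  {"dx":0,"dy":0,"dz":0,"twist":0.12},
  {"dx":0,"dy":0,"dz":0,"twist":0.12},
  {"dx":0,"dy":0,"dz":0,"twist":0.12},
  {"dx":0,"dy":0,"dz":0,"twist":0.12},
  {"dx":0,"dy":0,"dz":0,"twist":0.12},
  {"dx":0,"dy":0,"dz":0,"twist":0.12},
  {"dx":0,"dy":0,"dz":0,"twist":0.12},
  {"dx":0,"dy":0,"dz":0,"twist":0.12},
  {"dx":0,"dy":0,"dz":0,"twist":0.12},
  {"dx":0,"dy":0,"dz":0,"twist":0.12},
  {"dx":0,"dy":0,"dz":0,"twist":0.12},
  {"dx":0,"dy":0,"dz":0,"twist":0.12},
  {"dx":0,"dy":0,"dz":0,"twist":0.12},
  {"dx":0,"dy":0,"dz":0,"twist":0.12},
], jaw=5.0)

```text
t: 25.08
position: [0.6905, -0.0469, 0.2051]
tcp_rot: [-3.138, 0.002, 0.976]
contact_force: [0.1, -0.1, 0.2]
gripper_width: 0.572
grip_force: 0.0
```

carry_out([
  {"dx":-2.8,"dy":0.6,"dz":0,"twist":0},
  {"dx":-2.8,"dy":0.6,"dz":0,"twist":0},
  {"dx":-2.8,"dy":0.6,"dz":0,"twist":0},
  {"dx":-2.8,"dy":0.6,"dz":0,"twist":0},
  {"dx":-2.8,"dy":0.6,"dz":0,"twist":0},
  {"dx":-2.8,"dy":0.6,"dz":0,"twist":0},
  {"dx":-2.8,"dy":0.6,"dz":0,"twist":0},
  {"dx":-2.8,"dy":0.6,"dz":0,"twist":0},
  {"dx":-2.8,"dy":0.6,"dz":0,"twist":0},
  {"dx":-2.8,"dy":0.6,"dz":0,"twist":0},
  {"dx":-2.8,"dy":0.6,"dz":0,"twist":0},
  {"dx":-2.8,"dy":0.6,"dz":0,"twist":0},
  {"dx":-2.8,"dy":0.6,"dz":0,"twist":0},
  {"dx":-1.8,"dy":0.3,"dz":0,"twist":0},
  {"dx":0,"dy":0,"dz":0,"twist":0},
])

```text
t: 26.33
position: [0.5438, -0.4128, 0.205]
tcp_rot: [-3.138, 0.001, 0.978]
contact_force: [-0.8, 0.1, -0.5]
gripper_width: 0.575
grip_force: 0.0
```

carry_out([
  {"dx":0.5,"dy":0,"dz":2,"twist":0},
  {"dx":0,"dy":0,"dz":3,"twist":0},
  {"dx":0,"dy":0,"dz":3,"twist":0},
  {"dx":0,"dy":0,"dz":2,"twist":0},
  {"dx":0,"dy":0,"dz":1.5,"twist":0},
  {"dx":0,"dy":0,"dz":1.5,"twist":0},
  {"dx":0,"dy":0,"dz":1.5,"twist":0},
  {"dx":0,"dy":0,"dz":1,"twist":0},
  {"dx":0,"dy":0,"dz":0.5,"twist":0},
  {"dx":0,"dy":0,"dz":0,"twist":0},
])

```text
t: 27.17
position: [0.5492, -0.4051, 0.0464]
tcp_rot: [-3.14, -0.0, 0.982]
contact_force: [0.2, 0.2, 0.1]
gripper_width: 0.575
grip_force: 0.0
```

carry_out([
  {"dx":0,"dy":0,"dz":0,"twist":0},
  {"dx":0,"dy":0,"dz":0,"twist":0},
  {"dx":0,"dy":0,"dz":0,"twist":0},
  {"dx":0,"dy":0,"dz":0,"twist":0},
  {"dx":0,"dy":0,"dz":0,"twist":0},
  {"dx":0,"dy":0,"dz":0,"twist":0},
  {"dx":0,"dy":0,"dz":0,"twist":0},
  {"dx":0,"dy":0,"dz":0,"twist":0},
  {"dx":0,"dy":0,"dz":0,"twist":0},
  {"dx":0,"dy":0,"dz":0,"twist":0},
], jaw=0)

```text
t: 28.0
position: [0.5504, -0.4061, 0.048]
tcp_rot: [3.14, 0.0, 0.982]
contact_force: [3.0, -1.8, -1.4]
gripper_width: 0.104
grip_force: 30.0
```

carry_out([
  {"dx":0,"dy":-0.3,"dz":0,"twist":0},
  {"dx":0,"dy":-0.5,"dz":0,"twist":0},
  {"dx":0,"dy":-0.5,"dz":0,"twist":0},
  {"dx":0,"dy":-0.5,"dz":0,"twist":0},
  {"dx":0,"dy":-0.5,"dz":0,"twist":0},
  {"dx":0,"dy":-0.5,"dz":0,"twist":0},
  {"dx":0,"dy":-0.5,"dz":0,"twist":0},
  {"dx":0,"dy":-0.5,"dz":0,"twist":0},
  {"dx":0,"dy":-0.4,"dz":0,"twist":0},
  {"dx":0,"dy":0,"dz":0,"twist":0},
  {"dx":0,"dy":0,"dz":0,"twist":0},
])

```text
t: 28.92
position: [0.5159, -0.383, 0.048]
tcp_rot: [3.138, -0.0, 0.982]
contact_force: [6.8, -4.5, -3.6]
gripper_width: 0.101
grip_force: 30.0
```

Run:
```python
from h import *
s=status.read_state(); print(s["position"],s["contact_force"])
C={n:viewer.capture(n) for n in("scene","top")}; np.save("caps3.npy",C,allow_pickle=True)
C0=np.load("caps2.npy",allow_pickle=True).item()
a=C0["top"]["img"][190:235,305:355]; b=C["top"]["img"][190:235,305:355]
cv2.imwrite("pics/m1.png",np.hstack([cv2.resize(x,None,fx=8,fy=8,interpolation=cv2.INTER_CUBIC) for x in(a,b)]))
for n in C:
  for o in("mark","pointer"):
    print(n,o,[(np.round(r["location"],1),round(r["conf"],2)) for r in viewer.spot_in(C[n],o)[:2]])
```

```text
[ 0.51588614 -0.38297316  0.04804326] [ 6.78837953 -4.51449056 -3.56893003]
scene mark [(array([318.3, 217.3]), 0.72)]
scene pointer [(array([332.8, 252.5]), 0.97)]
top mark []
top pointer [(array([355.1, 231. ]), 0.7)]
```

View pics/m1.png

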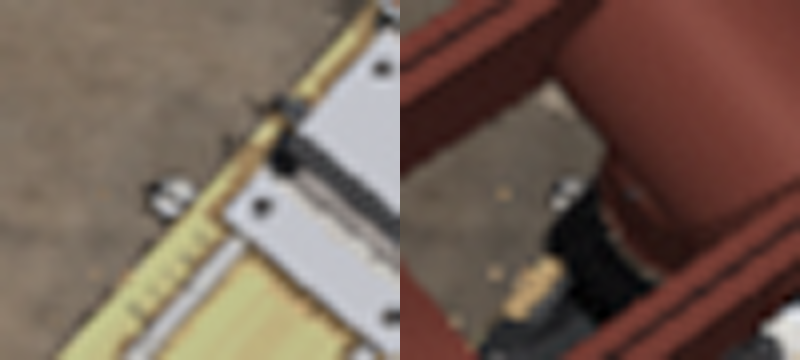

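```bash
cat > rect.py <<'E'
from h import *
ims=[np.load(f,allow_pickle=True).item()["top"] for f in("caps.npy","caps2.npy")]
u=np.array([np.cos(np.radians(-34)),np.sin(np.radians(-34))]); v=np.array([-u[1],u[0]])
h=np.array([.5500,-.4061])   # handle centre, from the grasp
U=np.arange(-.075,.050,.001); V=np.arange(.040,.090,.002)
def rect(z):
    out=[]
    for c in ims:
        f=200/np.tan(np.radians(c["fov_y"]/2)); T=np.linalg.inv(c["T"])
        g=h+U[None,:,None]*u+V[:,None,None]*v
        p=np.concatenate([g,np.full(g.shape[:2]+(1,),z),np.ones(g.shape[:2]+(1,))],-1)@T.T
        x=c["cx"]+f*p[...,0]/-p[...,2]; y=c["cy"]-f*p[...,1]/-p[...,2]
        out.append(cv2.remap(c["img"],x.astype(np.float32),y.astype(np.float32),cv2.INTER_CUBIC).astype(float))
    return np.mean(out,0)
E
python3 - <<'E'
from rect import *
R=rect(.024); g=R.mean(2); sat=R.max(2)-R.min(2)
print("U mm ",(U[::3]*1000).round().astype(int))
for k in range(len(V)): print(int(V[k]*1000),g[k,::3].astype(int))
print("sat")
for k in range(4,20): print(int(V[k]*1000),sat[k,::3].astype(int))
E
```

```text
U mm  [-75 -72 -69 -66 -63 -60 -57 -54 -51 -48 -45 -42 -39 -36 -33 -30 -27 -24
 -21 -18 -15 -12  -9  -6  -3   0   3   6   9  12  15  18  21  24  27  30
  33  36  39  42  45  48]
40 [132 138 129 140 146 131 138 140 120 116 124 127 123 137 131  92 140 205
 216 205 181 189 205 212 177 107  29  19  26  60  73  83 163 206 208 204
 206 203 202 206 204 206]
42 [161 163 152 165 168 156 165 164 138 136 153 146 142 162 147 106 143 198
 207 206 201 193 202 207 188 113  40  15  26  57  69  98 174 205 199 201
 203 201 200 204 208 204]
44 [173 174 158 169 176 163 169 176 147 149 170 155 149 170 154 109 127 173
 171 172 173 167 175 184 180 126  52  23  28  45  59  90 156 167 171 172
 179 185 178 184 187 179]
46 [170 173 158 167 174 164 168 174 158 164 172 163 155 171 157 110 110 134
 130 131 136 131 140 154 155 119  71  46  43  41  41  63 107 116 115 132
 143 148 139 142 143 138]
48 [175 175 167 172 177 171 174 178 171 173 181 171 165 177 159 124 113 121
 115 117 124 116 121 128 133 119  94  80  77  67  53  55  82  76  85  98
 114 133 114 114 117 112]
50 [180 182 178 177 183 178 179 184 179 179 184
[... 4868 characters left out ...]
 27 24 25 29 31 30 28 28 27 25 26 25 25]
70 [27 22 22 22 23 23 24 25 25 22 20 12  1  0  0  7 17 24 25 25 25 24 25 26
 25 25 25 25 26 27 25 27 28 31 30 30 29 27 26 26 25 24]
72 [25 23 21 21 21 22 24 25 24 23 22 18  6  2  6 12 22 24 25 25 24 24 24 25
 25 24 25 25 26 28 28 30 30 30 31 31 29 27 25 26 26 25]
74 [24 23 22 21 21 23 24 25 24 24 24 21 12 12 18 21 25 25 25 25 24 23 23 24
 24 23 23 25 27 29 28 29 31 30 31 30 28 27 27 28 27 26]
76 [24 24 23 22 22 24 25 25 24 23 24 23 18 19 24 24 24 24 24 25 24 23 22 24
 23 22 22 24 28 28 28 30 31 32 31 30 28 27 28 28 26 25]
78 [24 24 24 23 23 25 25 24 24 23 24 24 22 23 25 25 25 25 24 24 23 22 22 24
 23 22 22 26 29 29 30 30 31 32 32 30 28 28 28 27 27 26]
```

Run:
```python
import rect as r
from rect import *
r.ims=[np.load(f,allow_pickle=True).item()["scene"] for f in("caps.npy","caps2.npy")]
r.U=np.arange(-.056,-.016,.002); r.V=np.arange(.044,.100,.004)
R=rect(.024); g=R.mean(2); sat=R.max(2)-R.min(2)
print("clip U",(r.U*1000).round().astype(int))
for k in range(len(r.V)): print(round(r.V[k]*1000),g[k].astype(int),"|",sat[k].astype(int))
r.U=np.arange(-.020,.026,.002); r.V=np.arange(-.040,.041,.010)
R=rect(.086); print("handle U",(r.U*1000).round().astype(int))
for k in range(len(r.V)): print(round(r.V[k]*1000),R.mean(2)[k].astype(int))
# top view handle bar
r.ims=[np.load(f,allow_pickle=True).item()["top"] for f in("caps.npy","caps2.npy")]
R=rect(.086); print("top")
for k in range(len(r.V)): print(round(r.V[k]*1000),R.mean(2)[k].astype(int))
```

```text
clip U [-56 -54 -52 -50 -48 -46 -44 -42 -40 -38 -36 -34 -32 -30 -28 -26 -24 -22
 -20 -18]
44 [214 208 210 209 205 202 201 191 205 222 226 227 205 223 250 251 250 250
 250 250] | [31 34 32 30 37 46 45 34 24 17 14 13 21 16  7  5  6  6  6  6]
48 [183 180 180 179 180 180 172 158 194 227 229 227 211 230 251 251 250 250
 250 251] | [48 48 47 43 57 79 78 53 29 16 13 13 19 14  7  5  6  6  5  6]
52 [176 174 172 171 171 171 168 158 203 242 240 224 205 229 251 250 250 250
 250 250] | [52 53 52 49 54 66 65 49 26 11 11 16 19 14  7  5  6  6  6  7]
56 [176 174 173 171 169 170 173 169 203 235 232 203 177 221 251 250 250 250
 244 239] | [53 53 52 50 46 43 45 43 32 19 19 29 28 16  7  6  6  5  9 13]
60 [174 172 170 169 169 171 172 173 186 209 217 196 171 220 251 251 250 247
 207 156] | [52 52 50 50 49 49 49 48 47 37 31 33 31 18  7  4  6  9 17 18]
64 [172 170 169 168 169 171 171 171 175 178 185 181 154 218 252 253 250 237
 188 139] | [52 51 49 49 50 50 51 51 52 53 46 35 31 17  6  3  6 14 18 16]
68 [170 170 169 169 167 168 170 169 170 169 179 178 149 213 249 253 251 242
 210 172] | [53 51 49 50 49 50 51 
[... 2418 characters left out ...]
 201 201 202]
-20 [202 200 200 192 170 137 138 149 139 102  72  69  66  96 154 195 205 203
 201 201 201 200 201]
-10 [201 201 198 200 197 171 153 155 144 103  73  65  70 108 162 200 208 202
 201 201 201 201 201]
0 [201 197 194 196 181 144 133 137 124  84  64  65  62  82 141 191 204 204
 201 201 201 201 201]
10 [202 201 198 188 163 131 121 139 136 101  73  64  65  99 154 199 206 204
 201 201 201 201 201]
20 [206 203 200 197 171 138 133 148 138  97  71  65  69  94 151 195 205 203
 201 201 201 201 201]
30 [192 206 202 175 124  66  23  20  29  42  62  67  65  93 142 191 202 204
 202 202 201 201 201]
40 [127 132 138 139 117  97  77  66  66  59  55  46  44  60  85  88  85  89
 103 111 121 134 128]
```

carry_out([
  {"dx":0,"dy":-0.4,"dz":0,"twist":0},
  {"dx":0,"dy":-0.4,"dz":0,"twist":0},
  {"dx":0,"dy":-0.4,"dz":0,"twist":0},
  {"dx":0,"dy":-0.35,"dz":0,"twist":0},
  {"dx":0,"dy":0,"dz":0,"twist":0},
  {"dx":0,"dy":0,"dz":0,"twist":0},
])

```text
t: 29.72
position: [0.5034, -0.3746, 0.0481]
tcp_rot: [3.137, -0.0, 0.982]
contact_force: [9.2, -4.4, -5.5]
gripper_width: 0.102
grip_force: 30.0
```

Run:
```python
import rect as r
from rect import *
p=status.read_state()["position"][:2]; p0=np.array([.5504,-.4061]); print("pull by TCP",-(p-p0)@u*1000,(p-p0)@v*1000,status.read_state()["contact_force"])
c=viewer.capture("scene"); cv2.imwrite("pics/s20.png",c["img"])
c0=np.load("caps2.npy",allow_pickle=True).item()["scene"]
# carriage side below the grip: patch shift along u on planes near the camera-side flank
r.U=np.arange(-.11,.09,.0005); 
for z,va,vb in((.043,-.046,-.030),(.056,-.040,-.02),(.03,-.05,-.04)):
    r.V=np.arange(va,vb,.001); r.ims=[c0]; A=rect(z).astype(np.float32); r.ims=[c]; B=rect(z).astype(np.float32)
    for lo,hi in((-.045,.062),(.02,.062),(-.045,-.01)):
        i=np.searchsorted(r.U,lo);j=np.searchsorted(r.U,hi)
        m=cv2.matchTemplate(B,A[:,i:j],cv2.TM_CCOEFF_NORMED)[0]; k=m.argmax(); print(z,lo,hi,"shift mm",(k-i)*.5,round(float(m.max()),3))
```

```text
pull by TCP 56.59879099305227 -0.12382833017525463 [ 9.18425409 -4.44230722 -5.52744745]
0.043 -0.045 0.062 shift mm -58.5 0.971
0.043 0.02 0.062 shift mm -58.5 0.976
0.043 -0.045 -0.01 shift mm -58.5 0.909
0.056 -0.045 0.062 shift mm -58.0 0.847
0.056 0.02 0.062 shift mm -23.0 0.382
0.056 -0.045 -0.01 shift mm -58.0 0.678
0.03 -0.045 0.062 shift mm -58.0 0.901
0.03 0.02 0.062 shift mm -76.5 0.65
0.03 -0.045 -0.01 shift mm -58.0 0.967
```

carry_out([
  {"dx":0,"dy":0.15,"dz":0,"twist":0},
  {"dx":0,"dy":0,"dz":0,"twist":0},
  {"dx":0,"dy":0,"dz":0,"twist":0},
  {"dx":0,"dy":0,"dz":0,"twist":0},
])

```text
t: 30.1
position: [0.5049, -0.3756, 0.0481]
tcp_rot: [3.137, -0.0, 0.982]
contact_force: [8.1, -4.7, -4.9]
gripper_width: 0.102
grip_force: 30.0
```

Run:
```python
import rect as r
from rect import *
s=status.read_state(); p=s["position"][:2]; print("pull by TCP",-(p-np.array([.5504,-.4061]))@u*1000,s["grip_force"],s["t"])
c=viewer.capture("scene"); c0=np.load("caps2.npy",allow_pickle=True).item()["scene"]
r.U=np.arange(-.11,.09,.0005); r.V=np.arange(-.046,-.030,.001)
r.ims=[c0]; A=rect(.043).astype(np.float32); r.ims=[c]; B=rect(.043).astype(np.float32)
i,j=130,344; m=cv2.matchTemplate(B,A[:,i:j],cv2.TM_CCOEFF_NORMED)[0]; print("shift",(m.argmax()-i)*.5,m.max())
# top: is the pointer/clip in sight now?
t=viewer.capture("top"); r.ims=[t]; r.U=np.arange(-.062,-.010,.002); r.V=np.arange(.048,.084,.003); R=rect(.024)
print((r.U*1000).round().astype(int))
for k in range(len(r.V)): print(round(r.V[k]*1000),R.mean(2)[k].astype(int))
for o in("glue_bottle","mark","pointer"):print(o,[(np.round(x["location"],1),round(x["conf"],2)) for x in viewer.spot_in(t,o)[:2]])
bottle("scene")
```

```text
pull by TCP 54.821876212485144 29.99826818704605 30.1
shift -56.5 0.9701795
[-62 -60 -58 -56 -54 -52 -50 -48 -46 -44 -42 -40 -38 -36 -34 -32 -30 -28
 -26 -24 -22 -20 -18 -16 -14 -12]
48 [17 14 13 12 11 18 29 36 36 32 28 23 27 39 47 44 37 36 39 43 47 49 53 55
 58 60]
51 [14 13 15 14 10  9 19 31 35 35 32 26 23 30 40 40 35 33 37 42 46 50 52 55
 57 60]
54 [16 17 18 16 12 12 17 22 30 39 41 33 23 26 35 40 36 31 35 40 45 49 50 53
 56 58]
57 [14 14 13 12 13 13 15 18 24 37 42 40 38 36 34 36 36 33 34 39 44 48 51 53
 55 58]
60 [14 16 13 15 17 19 18 12 13 15 29 34 37 36 31 33 30 29 32 38 43 47 49 52
 54 56]
63 [42 40 44 46 50 53 46 45 43 41 43 64 71 57 53 52 36 31 32 36 43 46 49 53
 54 56]
66 [ 75  78  79  82  84  84  84  82  78  80 103 133 129  99  92  91  65  33
  27  35  42  45  48  52  54  56]
69 [ 83  83  86  87  88  89  88  86  82  81 101 117 105  98 113 118  97  59
  37  36  38  43  47  50  53  54]
72 [78 81 84 86 87 87 87 85 82 76 68 71 64 55 74 94 83 61 38 34 37 42 46 49
 52 56]
75 [80 84 86 87 88 88 87 83 82 84 83 80 79 73 74 78 75 60 47 37 36 41 45 49
 51 55]
78 [83 86 88 89 89 88 87 84 82 83 85 86 85 85 83 82 81 69 51 34 31 38 45 47
 51 53]
81 [86 87 88 88 86 86 85 82 82 82 84 83 83 83 83 84 82 77 59 38 32 37 42 47
 49 53]
84 [89 87 87 85 91 99 97 87 82 84 85 85 84 84 84 86 88 84 69 47 33 34 42 46
 48 51]
glue_bottle [(array([242. , 169.2]), 0.58)]
mark []
pointer [(array([349.8, 237.3]), 0.54)]
tcp [ 0.5049 -0.3756  0.0481] F [ 9.1 -4.9 -5.2] w 0.101 30.4
```

Run:
```python
from h import *
P=world(viewer.capture("scene")); q=P[(abs(P[...,0]-.69)<.05)&(abs(P[...,1]+.05)<.05)&(P[...,2]>.02)&(P[...,2]<.2)]
print(len(q),np.percentile(q,[2,98],axis=0))
if len(q)>100 and q[:,2].max()>.13: print(ticket.close_job())
```

```text
Traceback (most recent call last):
IndexError: index -1 is out of bounds for axis 0 with size 0
```

Nothing visible there from the scene camera (likely hidden by the arm), so I'll check the top camera.

Run:
```python
from h import *
c=viewer.capture("top"); P=world(c); q=P[(abs(P[...,0]-.69)<.06)&(abs(P[...,1]+.05)<.06)&(P[...,2]>.02)&(P[...,2]<.25)]
print("top",len(q)); 
if len(q): print(np.percentile(q,[2,98],axis=0))
s=viewer.capture("scene"); T=np.linalg.inv(s["T"]); f=200/np.tan(np.radians(s["fov_y"]/2))
for z in(.02,.08,.14):
    p=T@np.array([.69,-.05,z,1]); a,b=int(s["cx"]+f*p[0]/-p[2]),int(s["cy"]-f*p[1]/-p[2]); print(z,(a,b),"range",-p[2],"depth seen",s["depth"][b,a])
```

```text
top 26
[[ 0.67423493 -0.06600765  0.02157497]
 [ 0.68254463 -0.03441503  0.04697959]]
0.02 (308, 188) range 1.5282537780879795 depth seen 1.0977739
0.08 (308, 170) range 1.501977919016999 depth seen 1.0642195
0.14 (309, 152) range 1.4757020599460187 depth seen 1.0382005
```

```bash
python3 -c "
from plant import ticket; print(ticket.close_job())"
```

```text
the job is handed in; nothing more can be done
None
```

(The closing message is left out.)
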